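Empty the inspection tray through its slide gate

ROBOT

A 7-joint arm with a two-finger parallel gripper is mounted at the origin on a cart in front of the work surface, level with it; the furniture and walls round the work are solid. World frame = base frame: x ahead of the robot, y to its left, z up, the work surface at z = 0. Lengths are in m, angles in rad, forces in N, time in s.
With the tool pointing down it reaches from about 0.425 to 0.925 m from the base axis. Payload 6.8 kg.
Tool frame: the origin (TCP) lies on the centre line of the jaws, within the pads' length; the fingertips stand bot.tip_reach ahead of it and the grasp point (between the pads) lies 3 mm ahead of it (bot.tip_reach is the distance from the TCP to the fingertips, in m); z points along the fingers, y is the line along which they close (so a half turn about z gives the same grasp; the last joint's range is limited). The gripper opens to 85 mm and grips with 20 to 120 N. Pads are 22 mm wide; open, the fingers measure 114 mm over their backs; the gripper's body (76 mm by 85 mm) begins 54 mm behind the grasp point. The pads swing forward as they close: fully open they stand 13 mm farther back than shut.
Start: joints at [1.175, 0.477, 0.022, 1.555, -0.011, 1.109, -0.083], TCP at [0.192, -0.647, 0.253] pointing down, gripper open.
Joint ranges: [-2.96, 2.96], [-0.34, 2.1], [-1.41, 1.46], [0.24, 2.44], [-1.37, 4.51], [0.17, 1.92], [-2.96, 2.96]. Speed limits (rad/s): [2.39, 2.39, 3.14, 3.14, 3.14, 3.14, 3.14].

INTERFACE

Orientations are given as a unit quaternion [w, x, y, z].
In Python, from station import bot gives the robot as it stands.
- The arm moves only by the tool jog_arm, never from a script. Its argument "deltas" is a list of rows, each a list of 7 numbers: the shift along the world's x, y, z in m, then the turn, a rotation vector about the world's x, y, z in rad, then the opening, from 0 (shut) to 1 (fully open). In form: [[x, y, z, rx, ry, rz, grip], ...]. A call has 1 to 10 rows; each row shifts and turns the commanded pose from where the row before left it; what a row does not reach is not made up. A row lasts 1/10 s, in which the tool goes at most 50 mm and 8.59 degrees, less where a joint would pass 70% of its speed; a pose out of reach is approached as far as the arm can. A call with a gripper value outside its range is refused whole. The fingers move at their own pace and stop on an object; "newtons" is the grip in N (left out, the last holds). Time passes only in rows, so rows that do not move let the fingers close. It gives the time, the measured TCP pose, the force, the opening and the grip force at its end, in the units of the state.
- bot.get_obs(): the state, without advancing time (a new reading comes with each control period).
- bot.read_camera(name): name is "scene" or "side" or "wrist"; returns a dict with "img" (480x640x3 uint8, red, green, blue), "K" (3x3 intrinsics, pixels), "dist_coeffs" ([k1, k2, p1, p2, k3] as OpenCV has them; the pictures are not rectified), "eye" and "attitude" of the camera in the world. Camera axes: x right, y down, z forward; pixel columns grow to the right and rows downward; lengths in m; the calibration is good to about 2 mm. A picture is of the moment at which its call begins. There is no depth.
- bot.hand_in(): hands the job in; it is judged then, once.
The state is a dict: "t": time; "q": joint angles; "joint_vel": joint speeds; "joint_torque": joint torques, N m; "eef_pos": TCP position; "tool_rot": TCP orientation; "contact_force": force on the tool from outside, world axes, zero at the start; "torque": the same for the moment, N m; "gripper_width": opening from 0.0 (shut) to 1.0 (fully open); "grasp_force": force on a finger pad.
Only numpy, scipy, OpenCV 4.12 (cv2) and the standard library are available. Lean on these libraries where they do the work, as an engineer would, in place of code of your own. Each camera call takes 0.05 s, during which the arm holds its last target. There are 200 camera calls.

TASK

Four brass bushes on the rubber-lined inspection tray have been checked and must go into the grey bin hung on the tray's end. Push the tray's slide gate fully open, gently sweep all four bushes with the fingers along the tray and out over the sill so that they drop into the bin, none of them gripped or lifted, then push the gate fully shut again. Leave the hex key and the marker lying in the narrow tool bay of the tray, and everything standing round the tray, where they are.

Things in the scene. Friction and masses are not known exactly. Their poses are not given: they have to be found in the camera images.
- tray: the fixed aluminium inspection tray on short legs; origin on the bench top, under the centre of the bay with the bushes; its x axis runs across the bay, away from the robot, its y axis along it, z up; turned by -0.1 to 0.3 rad
- bay_floor (a point): centre of the parts bay's floor (black rubber liner), 55 mm above the bench; axes as the tray's. The bay reaches to x = +-40 mm and from y = -118 to +120 mm; walls 14 mm high, 4 mm thick. On its far side, x from 44 to 90 mm, lies the narrow tool bay
- opening (a point): middle of the opening in the tray's -y end, at floor height, at tray y = -125 mm, in the plane of the gate; axes as the tray's. It reaches to x = +-40 mm, the full width of the bay; the steel sill beyond is flush with the liner
- gate (a joint): slide of the gate, a 3 mm steel plate 90 mm long that stands 14 mm above the tray floor and runs along the tray's +x axis in a channel: 0 m = shut, 0.090 m = fully open (hard stops at both ends; it may start up to 6 mm open); slides with about 1 N and stays where it is left
- gate_tab (a point): centre of the gate's push tab, a flat steel tab 3 mm thick (along the tray's x), 26 mm wide (along its y) and 26 mm tall, that rises above the gate, 15 mm from its end nearest the robot; this point is 80 mm above the bench, the tab's top is at 93 mm, and gate and tray walls below it reach 69 mm. It moves with the gate and can be pushed from either side; shut it stands at tray x = -30 mm, at the open stop at +60 mm, beside the opening
- sill_edge (a point): middle of the outer edge of the sill, 55 mm above the bench and 27.5 mm beyond the opening; parts pushed over it drop into the bin
- bin_floor (a point): centre of the inner floor of the grey plastic bin hung on the tray's end (axes as the tray's); inside 124 mm (x) by 79 mm (y), rim 42 mm above this point and 10 mm below the sill
- bush_1_mid (a point): middle of a plain brass bearing bush, a ring 24 mm across and 16 mm tall with a 16 mm bore, 34 g, standing on its end face on the floor of the parts bay; this point is on its axis, 8 mm above the tray floor
- bush_2_mid (a point): middle of a plain brass bearing bush, a ring 24 mm across and 16 mm tall with a 16 mm bore, 34 g, standing on its end face on the floor of the parts bay; this point is on its axis, 8 mm above the tray floor
- bush_3_mid (a point): middle of a plain brass bearing bush, a ring 24 mm across and 16 mm tall with a 16 mm bore, 34 g, standing on its end face on the floor of the parts bay; this point is on its axis, 8 mm above the tray floor
- bush_4_mid (a point): middle of a plain brass bearing bush, a ring 24 mm across and 16 mm tall with a 16 mm bore, 34 g, standing on its end face on the floor of the parts bay; this point is on its axis, 8 mm above the tray floor
- hex_key: steel L-shaped hexagon key, 32x79x9 mm, in the tool bay; origin at the centre of its underside. To be left alone
- marker: marker pen, 134 mm long, 13 mm thick, in the tool bay; origin at the centre of its underside. To be left alone
- threadlock_bottle: red upright bottle, 22x27x92 mm, on the bench on the robot's side of the tray; origin at the centre of its underside. To be left alone
- grease_tube: grease tube lying on the bench beyond the bin, 39x144x31 mm; origin at the centre of its underside. To be left alone
- label_box: small white card box, 37x53x24 mm, near the bottle; origin at the centre of its underside. To be left alone

How it is judged:
By the outcome, as a careful person would: the job done as asked, in the order asked, and still so for the second after the job is handed in, with the robot touching nothing.
It also fails if it takes over 72 s, if anything falls off the work surface, if the arm or the gripper's body presses on something with over 40 N, if the wrist force passes 120 N, or if a joint passes its speed limit or range.

## Working session

There is one attempt and no reset: what is moved stays moved. The work goes in short steps, Python scripts to look and compute and a tool call to move; the robot and the scene stay as the last step left them, time stands still between calls to the robot, and variables do not carry over. Pictures are saved under pics/ and viewed, at most 13 in all, crops included, and the job is handed in when it is done.

Besides the shell and the picture viewer there is one more tool, called after "Call:" in YAML: its name, and indented under it one key for each argument. jog_arm: Moves the arm, as the interface text tells. Its arguments: {"type":"object","properties":{"deltas":{"type":"array"},"newtons":{"type":"number"}},"required":["deltas"]}

```bash
mkdir -p pics; ls
python3 - <<'E'
from station import bot
import cv2,pickle
o=bot.get_obs();print({k:o[k] for k in('t','eef_pos','tool_rot','contact_force','gripper_width')},bot.tip_reach)
d={}
for n in("scene","side"):
    c=bot.read_camera(n);d[n]=c;cv2.imwrite(f'pics/{n}0.png',c["img"][:,:,::-1]);print(n,c["K"],c["eye"],c["attitude"],c["dist_coeffs"])
pickle.dump(d,open('c0.pkl','wb'))
E
```

```text
pics
{'t': 0.0, 'eef_pos': array([ 0.19140482, -0.6467253 ,  0.25233035]), 'tool_rot': array([-8.84360431e-04,  9.89666283e-01,  1.43386984e-01, -1.98468317e-04]), 'contact_force': array([-1.40516883, -0.60559039,  0.26463406]), 'gripper_width': 1.0014103279340913} 0.022
scene [[552.1383812    0.         316.7673767 ]
 [  0.         552.1383812  238.83633988]
 [  0.           0.           1.        ]] [0.01575432 0.47115012 0.79826754] [ 0.12938886 -0.30178391  0.85952752 -0.39165986] [-0.13840597  0.          0.          0.          0.        ]
side [[496.22933773   0.         315.93423318]
 [  0.         496.22933773 237.39667471]
 [  0.           0.           1.        ]] [ 0.13271866 -1.10574879  0.85130179] [-0.43205849  0.88556609 -0.14867842  0.08362347] [-0.08721166  0.          0.          0.          0.        ]
```

View pics/scene0.png

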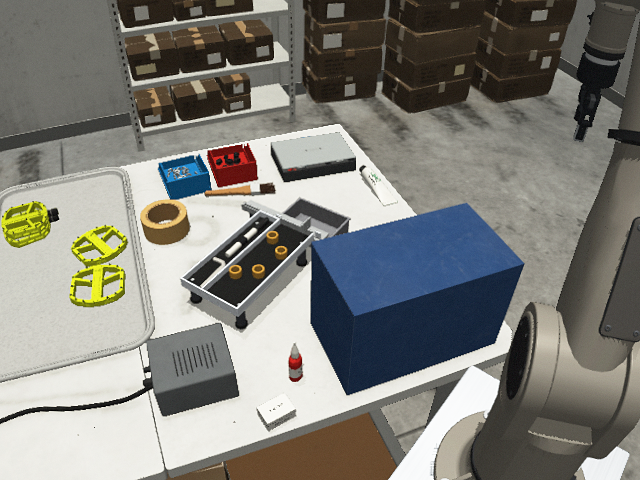

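View pics/side0.png

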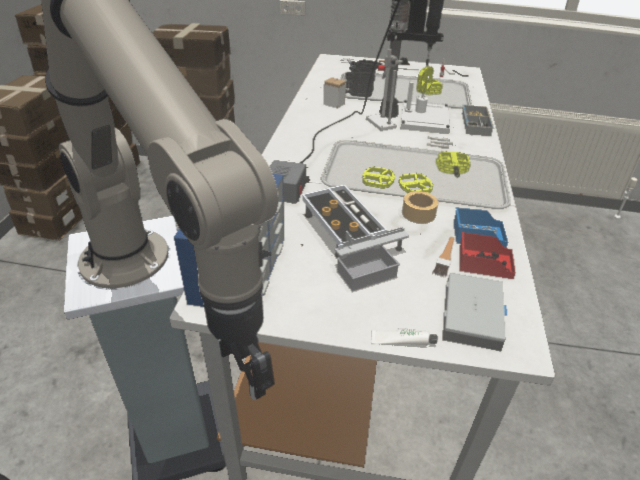

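Scene: the tray is at about (250,255) px and the bushes at about (272,237), (281,251), (258,269) and (236,271). A tall blue box stands between the robot and the bin. In the side view the bin is at (367,268) and the gate bar at about (370,241). I'll crop both views and measure.

```bash
cat > h.py <<'E'
import numpy as np,cv2,pickle
from scipy.spatial.transform import Rotation as R
def rot(q): return R.from_quat(np.roll(q,-1)).as_matrix()
def ray(c,uv):
    p=cv2.undistortPoints(np.array(uv,float).reshape(-1,1,2),c["K"],np.array(c["dist_coeffs"]))[:,0]
    return np.c_[p,np.ones(len(p))]@rot(c["attitude"]).T
def plane(c,uv,z):
    d=ray(c,uv);e=np.array(c["eye"]);return e+d*((z-e[2])/d[:,2])[:,None]
def proj(c,P):
    M=rot(c["attitude"]).T
    return cv2.projectPoints(np.array(P,float).reshape(-1,1,3),cv2.Rodrigues(M)[0],-M@np.array(c["eye"]),c["K"],np.array(c["dist_coeffs"]))[0][:,0]
E
python3 - <<'E'
from h import *
d=pickle.load(open('c0.pkl','rb'))
for n,(x0,y0,w,h) in dict(scene=(170,190,200,150),side=(290,170,140,130)).items():
    c=d[n];im=c["img"][y0:y0+h,x0:x0+w];hs=cv2.cvtColor(im,cv2.COLOR_RGB2HSV)
    m=cv2.inRange(hs,(8,110,90),(25,255,255))
    k,_,st,ce=cv2.connectedComponentsWithStats(m)
    for s,p in zip(st[1:],ce[1:]):
        if s[4]>15: print(n,s[4],s[:4]+[x0,y0,0,0],p+[x0,y0],plane(c,[p+[x0,y0]],.066)[0].round(4))
    cv2.imwrite(f'pics/{n}c.png',cv2.resize(im[:,:,::-1],None,fx=4,fy=4,interpolation=cv2.INTER_CUBIC))
E
```

```text
scene 182 [205 190  46   6] [227.57692308 191.74175824] [ 0.7778 -0.1885  0.066 ]
scene 512 [170 200  19  44] [177.89453125 222.98632812] [ 0.7805 -0.0455  0.066 ]
scene 126 [266 231  13  13] [272.07142857 236.64285714] [ 0.5991 -0.1377  0.066 ]
scene 134 [275 246  13  13] [280.73880597 251.76119403] [ 0.5559 -0.1148  0.066 ]
scene 142 [229 265  13  14] [235.02112676 271.33802817] [ 0.5868 -0.0192  0.066 ]
scene 146 [252 264  13  15] [257.93150685 270.56164384] [ 0.5548 -0.0481  0.066 ]
side 18 [330 200   7   4] [332.88888889 201.72222222] [ 0.5889 -0.0154  0.066 ]
side 25 [322 207   9   5] [325.84 209.2 ] [ 0.5566 -0.0444  0.066 ]
side 27 [331 220   9   6] [335.         222.51851852] [ 0.5579 -0.1112  0.066 ]
side 26 [350 222   8   6] [353.57692308 224.65384615] [ 0.6018 -0.1357  0.066 ]
```

View pics/scenec.png

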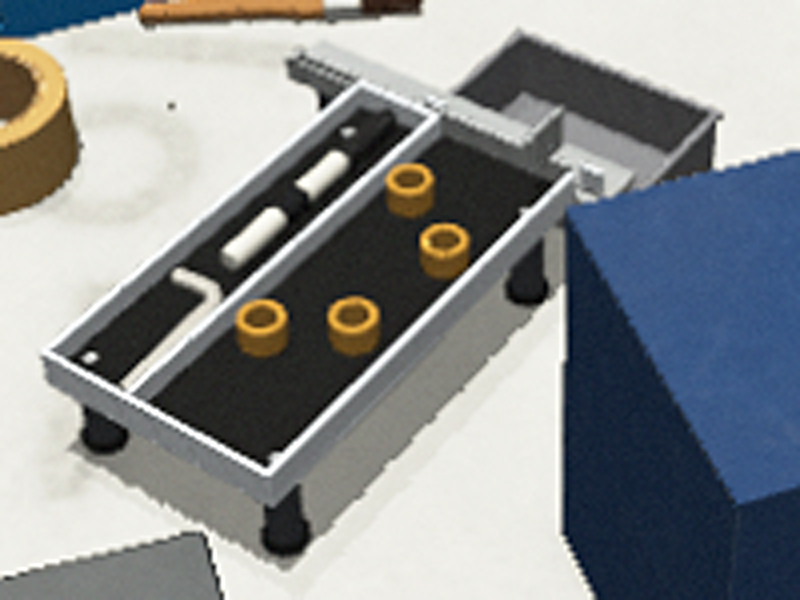

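View pics/sidec.png

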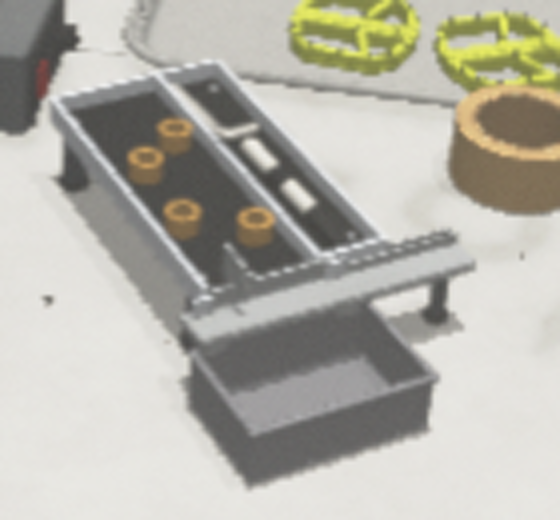

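The crops show the tray wall-top corners (scene px): near +y (237.5,307.5), far +y (181.3,278.8), far -y (260.5,211.3) and near -y (313.8,233.8). The gate tab is at crop (548,125), the hex key and marker are in the far bay, and a guide rail sticks out to +x.

Run:
```python
from h import *
d=pickle.load(open('c0.pkl','rb'));s=d["scene"];e=d["side"]
S=lambda l:np.array(l)/4+[170,190]; E=lambda l:np.array(l)/4+[290,170]
P=plane(s,S([[270,473],[43,355],[362,83],[577,173]]),.069)
Q=plane(e,E([[50,98],[220,62],[380,238]]),.069)
print(P.round(4));print(Q.round(4))
for a,b in((0,3),(1,2)): 
    v=P[a]-P[b];print('yaw',np.arctan2(-v[0],v[1]),np.linalg.norm(v))
v=P[1]-P[0];print(np.arctan2(v[1],v[0]),np.linalg.norm(v)); v=Q[1]-Q[0];print(np.arctan2(v[1],v[0]),np.linalg.norm(v))
v=Q[1]-Q[2];print(np.arctan2(-v[0],v[1]),np.linalg.norm(v))
# tab top z=.093 ; bin rim z=.045 corners ; blue box top
print('tab top',plane(s,S([[532,122],[562,105]]),.093).round(4),plane(e,E([[228,245],[250,270]]),.093).round(4))
print('bin rim',plane(s,S([[520,32],[720,115]]),.045).round(4),plane(e,E([[192,362],[250,432],[435,376]]),.045).round(4))
print('sill?',plane(e,E([[190,340],[475,265]]),.055).round(4))
u=[[312,240],[354,312],[522,264],[466,205]]
# box base seen at (311,323),(350,388)
print('box base',plane(s,[[313,323],[350,388]],0).round(3))
b=plane(s,[[350,388]],0)[0]
for z in np.arange(.1,.4,.02):print(round(z,2),proj(s,[[b[0],b[1],z]]).round(0)[0],end=' ')
```

```text
[[ 0.5162  0.046   0.069 ]
 [ 0.6489  0.0611  0.069 ]
 [ 0.6716 -0.1821  0.069 ]
 [ 0.5375 -0.197   0.069 ]]
[[ 0.5169  0.0427  0.069 ]
 [ 0.6532  0.0507  0.069 ]
 [ 0.6709 -0.1852  0.069 ]]
yaw 0.08753863760763786 0.24394758036097794
yaw 0.09308485228323386 0.24427562203911957
0.11346169701075762 0.1335802162854461
0.05875949987451944 0.13652177355800024
0.07479115975062829 0.23659843429685276
tab top [[ 0.5624 -0.1915  0.093 ]
 [ 0.5592 -0.2116  0.093 ]] [[ 0.5586 -0.19    0.093 ]
 [ 0.5618 -0.2183  0.093 ]]
bin rim [[ 0.6557 -0.2941  0.045 ]
 [ 0.5248 -0.3055  0.045 ]] [[ 0.5176 -0.2376  0.045 ]
 [ 0.5268 -0.309   0.045 ]
 [ 0.6571 -0.2982  0.045 ]]
sill? [[ 0.5194 -0.2282  0.055 ]
 [ 0.7278 -0.2155  0.055 ]]
box base [[ 0.428 -0.057  0.   ]
 [ 0.29   0.015  0.   ]]
0.1 [354. 352.] 0.12 [354. 344.] 0.14 [355. 336.] 0.16 [356. 328.] 0.18 [357. 319.] 0.2 [358. 310.] 0.22 [359. 300.] 0.24 [360. 291.] 0.26 [361. 281.] 0.28 [362. 270.] 0.3 [363. 259.] 0.32 [364. 248.] 0.34 [365. 236.] 0.36 [366. 224.] 0.38 [367. 212.] 0.4 [368. 199.]
```

```bash
cat >> h.py <<'E'
O=np.array([.5713,-.0751]);yaw=.088
ex=np.array([np.cos(yaw),np.sin(yaw)]);ey=np.array([-ex[1],ex[0]])
def loc(p): v=np.array(p)[...,:2]-O; return np.stack([v@ex,v@ey],-1)
def wor(x,y): return O+x*ex+y*ey
E
python3 - <<'E'
from h import *
d=pickle.load(open('c0.pkl','rb'));s=d["scene"]
for z in(.19,.2,.21):
  P=plane(s,[[311,241],[354,313],[523,264],[467,205]],z);print(z,P[:,:2].round(3).tolist(),'local',loc(P).round(3).tolist())
print('base loc',loc(plane(s,[[313,323],[350,388]],0)))
from station import bot
print([ [n,wor(*p).round(4)] for n,p in dict(gstart=(-.065,-.125),gend=(.045,-.125),b1=(.019,-.03)).items()], bot.tip_reach)
E
```

```text
0.19 [[0.443, -0.067], [0.295, 0.016], [0.14, -0.242], [0.284, -0.325]] local [[-0.127, 0.019], [-0.267, 0.115], [-0.445, -0.128], [-0.308, -0.224]]
0.2 [[0.436, -0.058], [0.291, 0.024], [0.138, -0.23], [0.28, -0.312]] local [[-0.133, 0.029], [-0.271, 0.123], [-0.446, -0.116], [-0.311, -0.21]]
0.21 [[0.429, -0.05], [0.286, 0.031], [0.135, -0.218], [0.275, -0.299]] local [[-0.14, 0.038], [-0.275, 0.131], [-0.447, -0.104], [-0.314, -0.197]]
base loc [[-0.14090261  0.03037866]
 [-0.27204975  0.11483672]]
[['gstart', array([ 0.5175, -0.2053])], ['gend', array([ 0.6271, -0.1957])], ['b1', array([ 0.5929, -0.1033])]] 0.022
```

Call:
jog_arm:
  deltas:
    - [0.016,0.022,0.005,0,0,0.068,0.12]
    - [0.016,0.022,0.005,0,0,0.068,0.12]
    - [0.016,0.022,0.005,0,0,0.068,0.12]
    - [0.016,0.022,0.005,0,0,0.068,0.12]
    - [0.016,0.022,0.005,0,0,0.068,0.12]
    - [0.016,0.022,0.005,0,0,0.068,0.12]
    - [0.016,0.022,0.005,0,0,0.068,0.12]
    - [0.016,0.022,0.005,0,0,0.068,0.12]
    - [0.016,0.022,0.005,0,0,0.068,0.12]
    - [0.016,0.022,0.005,0,0,0.068,0.12]

```text
t: 1.1
eef_pos: [0.3529, -0.4254, 0.3038]
tool_rot: [0.0, 0.884, 0.468, -0.0]
contact_force: [0.4, 0.8, 0.2]
gripper_width: 0.122
grasp_force: 0.0
```

Call:
jog_arm:
  deltas:
    - [0.016,0.022,0,0,0,0.068,0.12]
    - [0.016,0.022,0,0,0,0.068,0.12]
    - [0.016,0.022,0,0,0,0.068,0.12]
    - [0.016,0.022,0,0,0,0.068,0.12]
    - [0.016,0.022,0,0,0,0.068,0.12]
    - [0.016,0.022,-0.01,0,0,0.068,0.12]
    - [0.016,0.022,-0.02,0,0,0.068,0.12]
    - [0.016,0.022,-0.03,0,0,0.068,0.12]
    - [0.016,0.022,-0.03,0,0,0.068,0.12]
    - [0,0,0,0,0,0,0.12]

```text
t: 2.1
eef_pos: [0.496, -0.2234, 0.2095]
tool_rot: [-0.003, 0.7, 0.714, 0.0]
contact_force: [0.4, -0.6, 0.3]
gripper_width: 0.114
grasp_force: 0.0
```

```bash
cat >> h.py <<'E'
def state():
    from station import bot
    o=bot.get_obs();M=rot(o["tool_rot"]);y=M[:,1]
    p=np.array(o["eef_pos"])
    print('t',round(o["t"],2),'pos',p.round(4),'loc',loc(p).round(4),'toolyaw err',round((np.arctan2(y[1],y[0])-yaw+np.pi/2)%np.pi-np.pi/2,4),'zaxis',M[:,2].round(3),'F',np.round(o["contact_force"],1),'w',round(float(o["gripper_width"]),3),'tip',bot.tip_reach,'q',np.round(o["q"],2))
    return bot,o
E
python3 - <<'E'
from h import *
bot,o=state()
for n in("wrist","scene"):
    c=bot.read_camera(n);cv2.imwrite(f'pics/{n}1.png',c["img"][:,:,::-1]);pickle.dump(c,open(n+'1.pkl','wb'))
E
```

```text
t 2.1 pos [ 0.496  -0.2234  0.2095] loc [-0.088  -0.1411] toolyaw err -0.0685 zaxis [-0.005  0.005 -1.   ] F [ 0.4 -0.6  0.3] w 0.114 tip 0.022 q [ 0.66  0.35 -0.43  1.89  0.17  0.95  0.17]
```

View pics/wrist1.png

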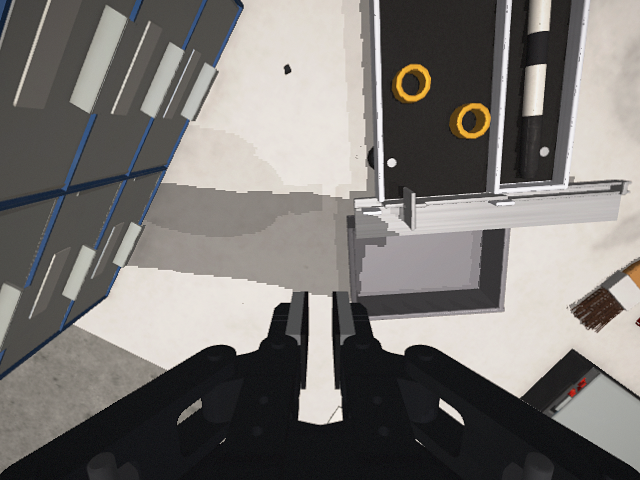

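The wrist view shows the tab at about (409,208), the near wall line running from (375,0) to (383,203), and the bushes at (412,83) and (470,121).

Run:
```python
from h import *
c=pickle.load(open('wrist1.pkl','rb'))
print('near wall',loc(plane(c,[[376,20],[383,195]],.069)).round(4))
print('divider',loc(plane(c,[[507,20],[498,188]],.069)).round(4),'far',loc(plane(c,[[585,20],[569,185]],.069)).round(4))
print('tab',loc(plane(c,[[406,189],[413,228]],.093)).round(4))
print('bush',loc(plane(c,[[412,83],[470,121]],.071)).round(4))
print('bin',loc(plane(c,[[350,218],[357,319],[504,308]],.045)).round(4))
print(wor(-.06,-.125))
```

```text
near wall [[-0.0426  0.0007]
 [-0.0402 -0.1121]]
divider [[ 0.0409 -0.0047]
 [ 0.0429 -0.1125]] far [[ 0.0908 -0.0078]
 [ 0.0941 -0.1137]]
tab [[-0.0289 -0.1047]
 [-0.0241 -0.1316]]
bush [[-0.02   -0.0383]
 [ 0.0195 -0.0649]]
bin [[-0.0633 -0.1334]
 [-0.0612 -0.2254]
 [ 0.0677 -0.2233]]
[ 0.52251798 -0.2048895 ]
```

```bash
sed -i 's/yaw=.088/yaw=.098/' h.py
```

Call:
jog_arm:
  deltas:
    - [0.013,0.009,0,0,0,0.04,0.12]
    - [0.013,0.009,0,0,0,0.038,0.12]
    - [0,0,-0.025,0,0,0,0.12]
    - [0,0,-0.025,0,0,0,0.12]
    - [0,0,-0.025,0,0,0,0.12]
    - [0,0,-0.02,0,0,0,0.12]
    - [0,0,-0.014,0,0,0,0.12]
    - [0,0,0,0,0,0,0.12]

```text
t: 3.0
eef_pos: [0.5215, -0.2107, 0.1031]
tool_rot: [-0.001, 0.675, 0.738, -0.0]
contact_force: [-0.8, -0.1, -0.3]
gripper_width: 0.122
grasp_force: 0.0
```

Run:
```python
from h import *
bot,o=state()
c=bot.read_camera("wrist");cv2.imwrite('pics/w2.png',c["img"][:,:,::-1])
```

```text
t 3.0 pos [ 0.5215 -0.2107  0.1031] loc [-0.0628 -0.1301] toolyaw err -0.0099 zaxis [-0.002  0.001 -1.   ] F [-0.8 -0.1 -0.3] w 0.122 tip 0.022 q [ 0.59  0.52 -0.4   1.93  0.28  0.76  0.11]
```

View pics/w2.png

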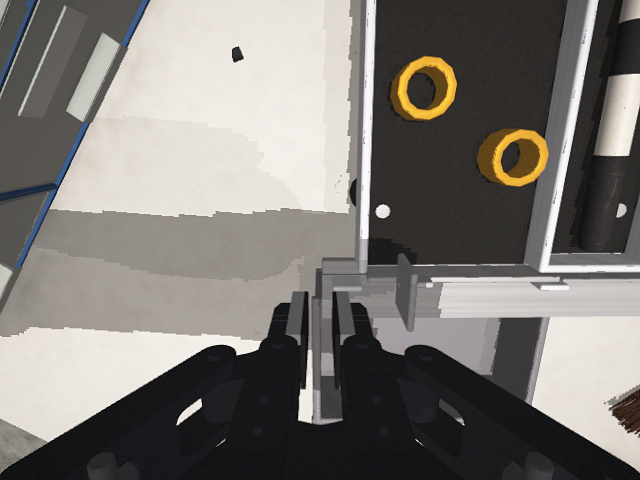

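The wrist view shows the fingers level with the tab (405,290) and clear of the gate end, so I can push.

Call:
jog_arm:
  deltas:
    - [0,0.005,-0.004,0,0,0.01,0.12]
    - [0.01,0.001,0,0,0,0,0.12]
    - [0.01,0.001,0,0,0,0,0.12]
    - [0.01,0.001,0,0,0,0,0.12]
    - [0.01,0.001,0,0,0,0,0.12]
    - [0.01,0.001,0,0,0,0,0.12]
    - [0.01,0.001,0,0,0,0,0.12]
    - [0.01,0.001,0,0,0,0,0.12]
    - [0.01,0.001,0,0,0,0,0.12]
    - [0.01,0.001,0,0,0,0,0.12]

```text
t: 4.05
eef_pos: [0.6124, -0.1974, 0.1003]
tool_rot: [0.0, 0.672, 0.74, -0.0]
contact_force: [-2.5, -2.1, 0.9]
gripper_width: 0.119
grasp_force: 0.7
```

Call:
jog_arm:
  deltas:
    - [0.004,0,0,0,0,0,0.12]
    - [0.004,0,0,0,0,0,0.12]
    - [0.002,0,0,0,0,0,0.12]
    - [0,0,0,0,0,0,0.12]

```text
t: 4.45
eef_pos: [0.6218, -0.1971, 0.1002]
tool_rot: [0.0, 0.672, 0.741, 0.0]
contact_force: [0.8, 0.1, -0.4]
gripper_width: 0.12
grasp_force: 0.0
```

Run:
```python
from h import *
bot,o=state()
```

```text
t 4.45 pos [ 0.6218 -0.1971  0.1002] loc [ 0.0383 -0.1263] toolyaw err -0.0008 zaxis [ 0.  0. -1.] F [ 0.8  0.1 -0.4] w 0.12 tip 0.022 q [ 0.49  0.64 -0.39  1.71  0.3   0.85  0.07]
```

Call:
jog_arm:
  deltas:
    - [0.002,0,0,0,0,0,0.12]
    - [0.002,0,0,0,0,0,0.12]
    - [0,0,0,0,0,0,0.12]

```text
t: 4.75
eef_pos: [0.6227, -0.1974, 0.1001]
tool_rot: [-0.002, 0.672, 0.74, -0.002]
contact_force: [-10.4, 1.3, 6.4]
gripper_width: 0.118
grasp_force: 5.0
```

Call:
jog_arm:
  deltas:
    - [0.002,0,0,0,0,0,0.12]
    - [0,0,0,0,0,0,0.12]

```text
t: 4.95
eef_pos: [0.6229, -0.1975, 0.0999]
tool_rot: [-0.004, 0.672, 0.74, -0.003]
contact_force: [-15.2, 1.2, 12.1]
gripper_width: 0.118
grasp_force: 7.9
```

Call:
jog_arm:
  deltas:
    - [-0.014,0,0,0,0,0,0.12]
    - [0,0,0.03,0,0,0,0.12]
    - [0,0,0.03,0,0,0,0.12]
    - [-0.006,0.025,0,0,0,0,0.12]
    - [-0.006,0.025,0,0,0,0,0.12]
    - [-0.006,0.025,0,0,0,0,0.12]
    - [-0.006,0.019,0,0,0,0,0.12]
    - [0,0,0,0,0,0,0.12]
    - [0,0,0,0,0,0,0.12]

```text
t: 5.85
eef_pos: [0.5899, -0.1038, 0.1606]
tool_rot: [0.001, 0.672, 0.741, -0.0]
contact_force: [1.2, -0.4, 0.3]
gripper_width: 0.124
grasp_force: 0.0
```

Run:
```python
from h import *
bot,o=state()
c=bot.read_camera("wrist");cv2.imwrite('pics/w3.png',c["img"][:,:,::-1])
s=bot.read_camera("scene");pickle.dump((c,s),open('c3.pkl','wb'))
m=cv2.inRange(cv2.cvtColor(c["img"],cv2.COLOR_RGB2HSV),(15,150,190),(30,255,255))
k,_,st,ce=cv2.connectedComponentsWithStats(m)
for a,p in zip(st[1:],ce[1:]):
  if a[4]>100: print(a,p,loc(plane(c,[p],.071)))
```

```text
t 5.85 pos [ 0.5899 -0.1038  0.1606] loc [ 0.0157 -0.0304] toolyaw err -0.0007 zaxis [ 0.001 -0.001 -1.   ] F [ 1.2 -0.4  0.3] w 0.124 tip 0.022 q [ 0.4   0.49 -0.44  1.8   0.26  0.9  -0.05]
[309  94  41  44 722] [328.93905817 115.27839335] [[0.02147739 0.05411272]]
[247 142  40  41 611] [267.03109656 161.72013093] [[-0.01356473  0.0291583 ]]
[543 366  86  54 757] [583.27476882 394.71994716] [[ 0.20308632 -0.13244915]]
```

View pics/w3.png

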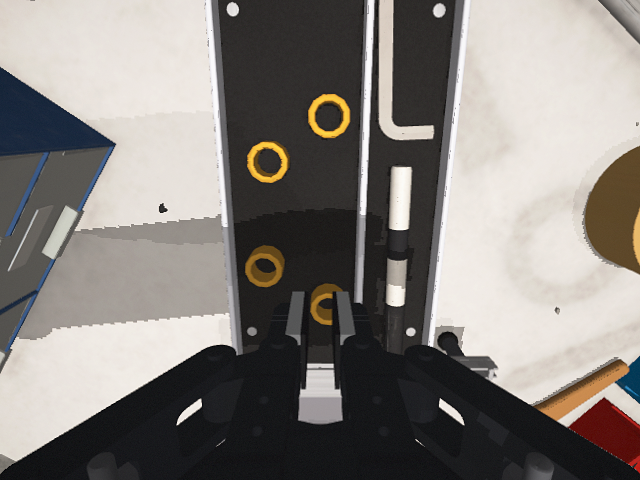

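The wrist view agrees with the map: b3 at (329,115), b4 at (267,162), b2 at (265,266), b1 at (325,305) just ahead of the fingers. I'll descend behind b1 and push it.

Call:
jog_arm:
  deltas:
    - [0.002,0,-0.02,0,0,0,0.12]
    - [0,0,-0.02,0,0,0,0.12]
    - [0,0,-0.02,0,0,0,0.12]
    - [0,0,-0.01,0,0,0,0.12]
    - [0,0,-0.007,0,0,0,0.12]
    - [0,0,0,0,0,0,0.12]

```text
t: 6.55
eef_pos: [0.5914, -0.1038, 0.0827]
tool_rot: [-0.0, 0.672, 0.74, -0.0]
contact_force: [1.1, -0.9, -0.8]
gripper_width: 0.121
grasp_force: 0.0
```

Run:
```python
from h import *
bot,o=state()
```

```text
t 6.55 pos [ 0.5914 -0.1038  0.0827] loc [ 0.0172 -0.0305] toolyaw err -0.0017 zaxis [-0.001  0.    -1.   ] F [ 1.1 -0.9 -0.8] w 0.121 tip 0.022 q [ 0.37  0.6  -0.4   1.85  0.32  0.77 -0.1 ]
```

Call:
jog_arm:
  deltas:
    - [0.0006,-0.006,0,0,0,0,0.12]
    - [0.0006,-0.006,0,0,0,0,0.12]
    - [0.0006,-0.006,0,0,0,0,0.12]
    - [0.0006,-0.006,0,0,0,0,0.12]
    - [0.0006,-0.006,0,0,0,0,0.12]
    - [0.0006,-0.006,0,0,0,0,0.12]
    - [0.0006,-0.006,0,0,0,0,0.12]
    - [0.0006,-0.006,0,0,0,0,0.12]
    - [0.0006,-0.006,0,0,0,0,0.12]
    - [0.0006,-0.006,0,0,0,0,0.12]

```text
t: 7.55
eef_pos: [0.5976, -0.1637, 0.0833]
tool_rot: [-0.0, 0.672, 0.741, -0.0]
contact_force: [-0.2, 1.4, 0.5]
gripper_width: 0.117
grasp_force: 0.2
```

Call:
jog_arm:
  deltas:
    - [0.0006,-0.006,0,0,0,0,0.12]
    - [0.0006,-0.006,0,0,0,0,0.12]
    - [0.0006,-0.006,0,0,0,0,0.12]
    - [0.0006,-0.006,0,0,0,0,0.12]
    - [0.0006,-0.006,0,0,0,0,0.12]
    - [0.0006,-0.006,0,0,0,0,0.12]
    - [0.0006,-0.006,0,0,0,0,0.12]
    - [0.0006,-0.006,0,0,0,0,0.12]
    - [0.0006,-0.006,0,0,0,0,0.12]
    - [0,0,0,0,0,0,0.12]

```text
t: 8.55
eef_pos: [0.6029, -0.2188, 0.0832]
tool_rot: [0.0, 0.673, 0.74, -0.0]
contact_force: [-0.0, 0.3, -0.1]
gripper_width: 0.122
grasp_force: 0.0
```

Run:
```python
from h import *
bot,o=state()
cs=[bot.read_camera(n) for n in("side","scene")]
a=cs[0]["img"][170:300,290:430];b=cs[1]["img"][190:320,190:350]
v=np.hstack([cv2.resize(a,(420,390),interpolation=3),cv2.resize(b,None,fx=2.375,fy=3)[:,:380]])
cv2.imwrite('pics/p1.png',v[:,:,::-1])
```

```text
t 8.55 pos [ 0.6029 -0.2188  0.0832] loc [ 0.0174 -0.1461] toolyaw err -0.0026 zaxis [-0.    -0.001 -1.   ] F [-0.   0.3 -0.1] w 0.122 tip 0.022 q [ 0.53  0.65 -0.39  1.74  0.32  0.81  0.09]
```

View pics/p1.png

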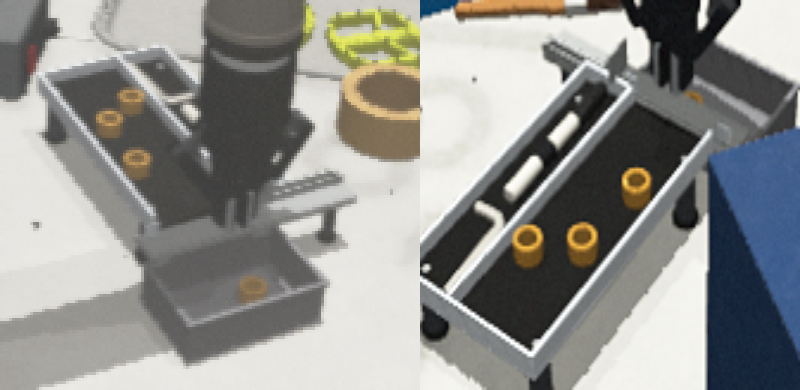

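b1 is in the bin (left panel at (252,288)) and the other three haven't moved. b2 is next.

Call:
jog_arm:
  deltas:
    - [0,0,0.03,0,0,0,0.12]
    - [0,0,0.03,0,0,0,0.12]
    - [-0.012,0.0345,0,0,0,0,0.12]
    - [-0.012,0.0345,0,0,0,0,0.12]
    - [-0.012,0.0345,0,0,0,0,0.12]
    - [-0.012,0.0345,0,0,0,0,0.12]
    - [0,0,0,0,0,0,0.12]
    - [0,0,0,0,0,0,0.12]

```text
t: 9.45
eef_pos: [0.5549, -0.0781, 0.1436]
tool_rot: [0.0, 0.671, 0.741, 0.0]
contact_force: [0.3, 0.1, -1.1]
gripper_width: 0.121
grasp_force: 0.0
```

Run:
```python
from h import *
bot,o=state()
```

```text
t 9.45 pos [ 0.5549 -0.0781  0.1436] loc [-0.0166 -0.0014] toolyaw err 0.0017 zaxis [ 0. -0. -1.] F [ 0.3  0.1 -1.1] w 0.121 tip 0.022 q [ 0.39  0.46 -0.46  1.91  0.27  0.83 -0.11]
```

Adjust y by -3 mm, descend, and push.

Call:
jog_arm:
  deltas:
    - [0,-0.003,-0.02,0,0,0,0.12]
    - [0,0,-0.02,0,0,0,0.12]
    - [0,0,-0.012,0,0,0,0.12]
    - [0,0,-0.008,0,0,0,0.12]
    - [0,0,0,0,0,0,0.12]
    - [0.0006,-0.006,0,0,0,0,0.12]
    - [0.0006,-0.006,0,0,0,0,0.12]
    - [0.0006,-0.006,0,0,0,0,0.12]
    - [0.0006,-0.006,0,0,0,0,0.12]
    - [0.0006,-0.006,0,0,0,0,0.12]

```text
t: 10.45
eef_pos: [0.5582, -0.113, 0.0836]
tool_rot: [0.0, 0.672, 0.74, 0.0]
contact_force: [-0.6, 0.4, 0.0]
gripper_width: 0.118
grasp_force: 0.1
```

Call:
jog_arm:
  deltas:
    - [0.0006,-0.006,0,0,0,0,0.12]
    - [0.0006,-0.006,0,0,0,0,0.12]
    - [0.0006,-0.006,0,0,0,0,0.12]
    - [0.0006,-0.006,0,0,0,0,0.12]
    - [0.0006,-0.006,0,0,0,0,0.12]
    - [0.0006,-0.006,0,0,0,0,0.12]
    - [0.0006,-0.006,0,0,0,0,0.12]
    - [0.0006,-0.006,0,0,0,0,0.12]
    - [0.0006,-0.006,0,0,0,0,0.12]
    - [0.0006,-0.006,0,0,0,0,0.12]

```text
t: 11.45
eef_pos: [0.564, -0.1727, 0.0833]
tool_rot: [-0.0, 0.672, 0.741, 0.0]
contact_force: [-0.4, 0.9, 0.5]
gripper_width: 0.121
grasp_force: 0.1
```

Call:
jog_arm:
  deltas:
    - [0.0006,-0.006,0,0,0,0,0.12]
    - [0.0006,-0.006,0,0,0,0,0.12]
    - [0.0006,-0.006,0,0,0,0,0.12]
    - [0.0006,-0.006,0,0,0,0,0.12]
    - [0.0006,-0.006,0,0,0,0,0.12]
    - [0.0006,-0.006,0,0,0,0,0.12]
    - [0.0006,-0.006,0,0,0,0,0.12]
    - [0.0006,-0.006,0,0,0,0,0.12]
    - [0.0006,-0.006,0,0,0,0,0.12]
    - [0,0,0,0,0,0,0.12]

```text
t: 12.45
eef_pos: [0.5693, -0.2277, 0.0832]
tool_rot: [0.0, 0.673, 0.74, -0.0]
contact_force: [0.2, -0.0, -0.1]
gripper_width: 0.124
grasp_force: 0.0
```

```bash
cat >> h.py <<'E'
def bushes(bot,n="side"):
    c=bot.read_camera(n);m=cv2.inRange(cv2.cvtColor(c["img"],cv2.COLOR_RGB2HSV),(8,110,60),(25,255,255))
    k,_,st,ce=cv2.connectedComponentsWithStats(m)
    for a,p in zip(st[1:],ce[1:]):
        L=loc(plane(c,[p],.066)[0])
        if a[4]>8 and abs(L[0])<.09 and -.3<L[1]<.13: print(n,a[4],p.round(1),'tray@.066',L.round(3),'bin@.012',loc(plane(c,[p],.012)[0]).round(3))
E
python3 - <<'E'
from h import *
bot,o=state();bushes(bot);bushes(bot,"scene")
E
```

```text
t 12.45 pos [ 0.5693 -0.2277  0.0832] loc [-0.0169 -0.1516] toolyaw err -0.0026 zaxis [ 0.    -0.001 -1.   ] F [ 0.2 -0.  -0.1] w 0.124 tip 0.022 q [ 0.58  0.61 -0.4   1.81  0.32  0.78  0.1 ]
side 27 [333.1 202. ] tray@.066 [0.024 0.056] bin@.012 [0.062 0.128]
side 33 [326.  209.2] tray@.066 [-0.011  0.032] bin@.012 [0.025 0.101]
side 9 [376.2 265.3] tray@.066 [-0.005 -0.232] bin@.012 [ 0.032 -0.18 ]
scene 12 [320.  227.9] tray@.066 [-0.044 -0.142] bin@.012 [-0.011 -0.196]
scene 165 [235.1 271.6] tray@.066 [0.02  0.055] bin@.012 [0.059 0.015]
scene 171 [258. 271.] tray@.066 [-0.015  0.029] bin@.012 [ 0.021 -0.013]
```

b2 is out over the sill. b4 is next.

Call:
jog_arm:
  deltas:
    - [0,0,0.03,0,0,0,0.12]
    - [0,0,0.03,0,0,0,0.12]
    - [-0.0035,0.035,0,0,0,0,0.12]
    - [-0.0035,0.035,0,0,0,0,0.12]
    - [-0.0035,0.035,0,0,0,0,0.12]
    - [-0.0035,0.035,0,0,0,0,0.12]
    - [-0.0035,0.035,0,0,0,0,0.12]
    - [-0.0035,0.035,0,0,0,0,0.12]
    - [0,0,0,0,0,0,0.12]
    - [0,0,0,0,0,0,0.12]

```text
t: 13.55
eef_pos: [0.5482, -0.015, 0.1434]
tool_rot: [0.0, 0.671, 0.742, 0.0]
contact_force: [0.4, -0.2, -0.5]
gripper_width: 0.118
grasp_force: 0.0
```

Run:
```python
from h import *
bot,o=state();bushes(bot)
```

```text
t 13.55 pos [ 0.5482 -0.015   0.1434] loc [-0.0171  0.0621] toolyaw err 0.0019 zaxis [ 0.  0. -1.] F [ 0.4 -0.2 -0.5] w 0.118 tip 0.022 q [ 0.3   0.45 -0.49  1.93  0.28  0.83 -0.24]
side 10 [326.2 210.2] tray@.066 [-0.013  0.027] bin@.012 [0.023 0.097]
side 19 [373.8 265.5] tray@.066 [-0.011 -0.23 ] bin@.012 [ 0.026 -0.178]
side 22 [360.4 269.4] tray@.066 [-0.048 -0.229] bin@.012 [-0.014 -0.177]
```

Call:
jog_arm:
  deltas:
    - [0,0,-0.02,0,0,0,0.12]
    - [0,0,-0.02,0,0,0,0.12]
    - [0,0,-0.012,0,0,0,0.12]
    - [0,0,-0.008,0,0,0,0.12]
    - [0,0,0,0,0,0,0.12]
    - [0.0006,-0.006,0,0,0,0,0.12]
    - [0.0006,-0.006,0,0,0,0,0.12]
    - [0.0006,-0.006,0,0,0,0,0.12]
    - [0.0006,-0.006,0,0,0,0,0.12]
    - [0.0006,-0.006,0,0,0,0,0.12]

```text
t: 14.6
eef_pos: [0.5516, -0.047, 0.0836]
tool_rot: [0.0, 0.672, 0.74, 0.0]
contact_force: [-0.2, 0.1, 0.5]
gripper_width: 0.12
grasp_force: 0.2
```

Call:
jog_arm:
  deltas:
    - [0.0006,-0.006,0,0,0,0,0.12]
    - [0.0006,-0.006,0,0,0,0,0.12]
    - [0.0006,-0.006,0,0,0,0,0.12]
    - [0.0006,-0.006,0,0,0,0,0.12]
    - [0.0006,-0.006,0,0,0,0,0.12]
    - [0.0006,-0.006,0,0,0,0,0.12]
    - [0.0006,-0.006,0,0,0,0,0.12]
    - [0.0006,-0.006,0,0,0,0,0.12]
    - [0.0006,-0.006,0,0,0,0,0.12]
    - [0.0006,-0.006,0,0,0,0,0.12]

```text
t: 15.6
eef_pos: [0.5574, -0.1067, 0.0833]
tool_rot: [-0.0, 0.672, 0.741, -0.0]
contact_force: [0.2, -0.2, 0.3]
gripper_width: 0.117
grasp_force: 0.2
```

Call:
jog_arm:
  deltas:
    - [0.0006,-0.006,0,0,0,0,0.12]
    - [0.0006,-0.006,0,0,0,0,0.12]
    - [0.0006,-0.006,0,0,0,0,0.12]
    - [0.0006,-0.006,0,0,0,0,0.12]
    - [0.0006,-0.006,0,0,0,0,0.12]
    - [0.0006,-0.006,0,0,0,0,0.12]
    - [0.0006,-0.006,0,0,0,0,0.12]
    - [0.0006,-0.006,0,0,0,0,0.12]
    - [0.0006,-0.006,0,0,0,0,0.12]
    - [0.0006,-0.006,0,0,0,0,0.12]

```text
t: 16.6
eef_pos: [0.5635, -0.1668, 0.0833]
tool_rot: [0.0, 0.672, 0.741, 0.0]
contact_force: [0.1, 0.7, 0.8]
gripper_width: 0.121
grasp_force: 0.2
```

Call:
jog_arm:
  deltas:
    - [0.0006,-0.006,0,0,0,0,0.12]
    - [0.0006,-0.006,0,0,0,0,0.12]
    - [0.0006,-0.006,0,0,0,0,0.12]
    - [0.0006,-0.006,0,0,0,0,0.12]
    - [0.0006,-0.006,0,0,0,0,0.12]
    - [0.0006,-0.006,0,0,0,0,0.12]
    - [0.0006,-0.006,0,0,0,0,0.12]
    - [0.0006,-0.006,0,0,0,0,0.12]
    - [0.0006,-0.006,0,0,0,0,0.12]
    - [0.0006,-0.006,0,0,0,0,0.12]

```text
t: 17.6
eef_pos: [0.5694, -0.2268, 0.0833]
tool_rot: [-0.0, 0.672, 0.741, -0.0]
contact_force: [0.2, -0.0, -0.3]
gripper_width: 0.12
grasp_force: 0.0
```

Run:
```python
from h import *
bot,o=state();bushes(bot);bushes(bot,"scene")
```

```text
t 17.6 pos [ 0.5694 -0.2268  0.0833] loc [-0.0167 -0.1508] toolyaw err -0.0011 zaxis [-0. -0. -1.] F [ 0.2 -0.  -0.3] w 0.12 tip 0.022 q [ 0.59  0.61 -0.42  1.81  0.34  0.78  0.09]
side 26 [333.2 202. ] tray@.066 [0.024 0.056] bin@.012 [0.062 0.127]
side 15 [357.5 262.1] tray@.066 [-0.041 -0.203] bin@.012 [-0.007 -0.149]
side 11 [376. 265.] tray@.066 [-0.005 -0.23 ] bin@.012 [ 0.032 -0.179]
scene 12 [320.  227.9] tray@.066 [-0.044 -0.142] bin@.012 [-0.011 -0.196]
scene 166 [235.2 271.7] tray@.066 [0.02  0.055] bin@.012 [0.058 0.015]
```

Call:
jog_arm:
  deltas:
    - [0,0,0.03,0,0,0,0.12]
    - [0,0,0.03,0,0,0,0.12]
    - [0.0015,0.034,0,0,0,0,0.12]
    - [0.0015,0.034,0,0,0,0,0.12]
    - [0.0015,0.034,0,0,0,0,0.12]
    - [0.0015,0.034,0,0,0,0,0.12]
    - [0.0015,0.034,0,0,0,0,0.12]
    - [0.0015,0.034,0,0,0,0,0.12]
    - [0.0015,0.036,0,0,0,0,0.12]
    - [0,0,0,0,0,0,0.12]

```text
t: 18.7
eef_pos: [0.5798, 0.0211, 0.144]
tool_rot: [-0.001, 0.669, 0.744, 0.002]
contact_force: [0.1, -0.1, 0.2]
gripper_width: 0.118
grasp_force: 0.0
```

Run:
```python
from h import *
bot,o=state();bushes(bot);bushes(bot,"scene")
c=bot.read_camera("side")["img"][180:330,280:430];cv2.imwrite('pics/p4.png',cv2.resize(c,None,fx=4,fy=4,interpolation=2)[:,:,::-1])
```

```text
t 18.7 pos [0.5798 0.0211 0.144 ] loc [0.0179 0.095 ] toolyaw err 0.0079 zaxis [ 0.001  0.004 -1.   ] F [ 0.1 -0.1  0.2] w 0.118 tip 0.022 q [ 0.25  0.5  -0.5   1.86  0.3   0.86 -0.3 ]
side 65 [358.6 265.3] tray@.066 [-0.044 -0.214] bin@.012 [-0.01  -0.161]
side 19 [373.8 265.5] tray@.066 [-0.011 -0.23 ] bin@.012 [ 0.026 -0.178]
scene 11 [305.2 221.7] tray@.066 [-0.008 -0.141] bin@.012 [ 0.028 -0.196]
scene 12 [320.  227.9] tray@.066 [-0.044 -0.142] bin@.012 [-0.011 -0.196]
scene 159 [235.1 271.7] tray@.066 [0.02  0.055] bin@.012 [0.058 0.015]
```

View pics/p4.png

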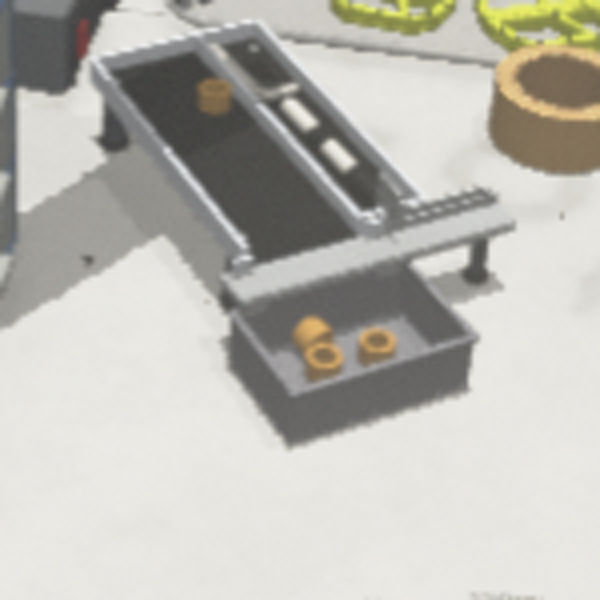

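Three bushes are in the bin, lying around (310–375,345), and b3 is at (215,95). Now push b3.

Call:
jog_arm:
  deltas:
    - [0,0,-0.02,0,0,0,0.12]
    - [0,0,-0.02,0,0,0,0.12]
    - [0,0,-0.012,0,0,0,0.12]
    - [0,0,-0.008,0,0,0,0.12]
    - [0,0,0,0,0,0,0.12]
    - [0.0007,-0.007,0,0,0,0,0.12]
    - [0.0007,-0.007,0,0,0,0,0.12]
    - [0.0007,-0.007,0,0,0,0,0.12]
    - [0.0007,-0.007,0,0,0,0,0.12]
    - [0.0007,-0.007,0,0,0,0,0.12]

```text
t: 19.85
eef_pos: [0.5836, -0.0221, 0.0836]
tool_rot: [0.0, 0.672, 0.74, 0.0]
contact_force: [-0.0, 0.7, -0.1]
gripper_width: 0.12
grasp_force: 0.2
```

Call:
jog_arm:
  deltas:
    - [0.0007,-0.007,0,0,0,0,0.12]
    - [0.0007,-0.007,0,0,0,0,0.12]
    - [0.0007,-0.007,0,0,0,0,0.12]
    - [0.0007,-0.007,0,0,0,0,0.12]
    - [0.0007,-0.007,0,0,0,0,0.12]
    - [0.0007,-0.007,0,0,0,0,0.12]
    - [0.0007,-0.007,0,0,0,0,0.12]
    - [0.0007,-0.007,0,0,0,0,0.12]
    - [0.0007,-0.007,0,0,0,0,0.12]
    - [0.0007,-0.007,0,0,0,0,0.12]

```text
t: 20.85
eef_pos: [0.5904, -0.0919, 0.0833]
tool_rot: [-0.0, 0.672, 0.741, -0.0]
contact_force: [-0.7, 0.7, 0.1]
gripper_width: 0.122
grasp_force: 0.2
```

Call:
jog_arm:
  deltas:
    - [0.0007,-0.007,0,0,0,0,0.12]
    - [0.0007,-0.007,0,0,0,0,0.12]
    - [0.0007,-0.007,0,0,0,0,0.12]
    - [0.0007,-0.007,0,0,0,0,0.12]
    - [0.0007,-0.007,0,0,0,0,0.12]
    - [0.0007,-0.007,0,0,0,0,0.12]
    - [0.0007,-0.007,0,0,0,0,0.12]
    - [0.0007,-0.007,0,0,0,0,0.12]
    - [0.0007,-0.007,0,0,0,0,0.12]
    - [0.0007,-0.007,0,0,0,0,0.12]

```text
t: 21.85
eef_pos: [0.5974, -0.1618, 0.0833]
tool_rot: [-0.0, 0.672, 0.741, -0.0]
contact_force: [-1.0, -0.2, 1.0]
gripper_width: 0.12
grasp_force: 0.2
```

Call:
jog_arm:
  deltas:
    - [0.0007,-0.007,0,0,0,0,0.12]
    - [0.0007,-0.007,0,0,0,0,0.12]
    - [0.0007,-0.007,0,0,0,0,0.12]
    - [0.0007,-0.007,0,0,0,0,0.12]
    - [0.0007,-0.007,0,0,0,0,0.12]
    - [0.0007,-0.007,0,0,0,0,0.12]
    - [0.0007,-0.007,0,0,0,0,0.12]
    - [0.0007,-0.007,0,0,0,0,0.12]
    - [0.0007,-0.007,0,0,0,0,0.12]
    - [0,0,0,0,0,0,0.12]

```text
t: 22.85
eef_pos: [0.6036, -0.226, 0.0832]
tool_rot: [0.0, 0.673, 0.74, -0.0]
contact_force: [0.1, -1.0, 0.1]
gripper_width: 0.125
grasp_force: 0.0
```

Run:
```python
from h import *
bot,o=state();bushes(bot);bushes(bot,"scene")
```

```text
t 22.85 pos [ 0.6036 -0.226   0.0832] loc [ 0.0174 -0.1533] toolyaw err -0.0028 zaxis [-0.    -0.001 -1.   ] F [ 0.1 -1.   0.1] w 0.125 tip 0.022 q [ 0.57  0.66 -0.43  1.73  0.36  0.83  0.07]
side 22 [368.  261.4] tray@.066 [-0.016 -0.211] bin@.012 [ 0.02  -0.158]
scene 17 [305.1 221.3] tray@.066 [-0.007 -0.142] bin@.012 [ 0.029 -0.197]
scene 12 [320.  227.9] tray@.066 [-0.044 -0.142] bin@.012 [-0.011 -0.196]
```

Call:
jog_arm:
  deltas:
    - [0,0,0.025,0,0,0,0.12]
    - [0,0,0.025,0,0,0,0.12]
    - [0.0186,0.009,0,0,0,0,0.12]
    - [0.0186,0.009,0,0,0,0,0.12]
    - [0.0186,0.009,0,0,0,0,0.12]
    - [0.0186,0.009,0,0,0,0,0.12]
    - [0,0,0,0,0,0,0.12]
    - [0,0,0,0,0,0,0.12]

```text
t: 23.75
eef_pos: [0.6778, -0.1875, 0.133]
tool_rot: [-0.0, 0.672, 0.741, -0.0]
contact_force: [-0.3, -1.2, -0.3]
gripper_width: 0.122
grasp_force: 0.0
```

Run:
```python
from h import *
bot,o=state();bushes(bot);bushes(bot,"scene")
c=bot.read_camera("side")["img"][180:300,300:430];cv2.imwrite('pics/p5.png',cv2.resize(c,None,fx=4,fy=4,interpolation=2)[:,:,::-1])
```

```text
t 23.75 pos [ 0.6778 -0.1875  0.133 ] loc [ 0.0949 -0.1223] toolyaw err 0.0002 zaxis [-0.001  0.    -1.   ] F [-0.3 -1.2 -0.3] w 0.122 tip 0.022 q [ 0.48  0.68 -0.45  1.55  0.33  0.99  0.03]
side 20 [367.5 260.5] tray@.066 [-0.015 -0.207] bin@.012 [ 0.02  -0.154]
side 19 [357.3 262.1] tray@.066 [-0.041 -0.202] bin@.012 [-0.007 -0.149]
scene 12 [305.3 221.7] tray@.066 [-0.008 -0.142] bin@.012 [ 0.028 -0.196]
```

View pics/p5.png

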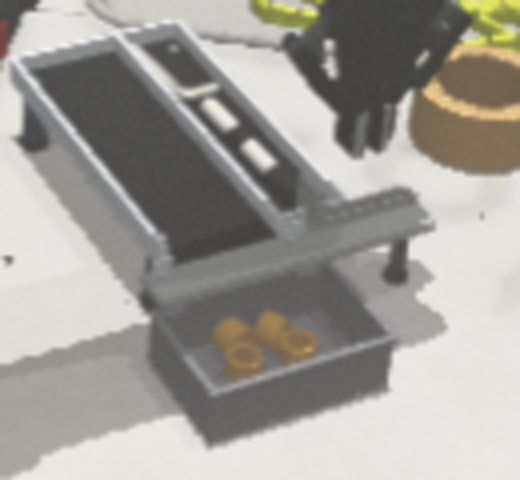

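All four bushes are in the bin and the tools are undisturbed. Now I'll shut the gate.

Call:
jog_arm:
  deltas:
    - [0,-0.003,-0.018,0,0,0,0.12]
    - [0,0,-0.015,0,0,0,0.12]
    - [-0.01,-0.001,0,0,0,0,0.12]
    - [-0.01,-0.001,0,0,0,0,0.12]
    - [-0.01,-0.001,0,0,0,0,0.12]
    - [-0.01,-0.001,0,0,0,0,0.12]
    - [-0.01,-0.001,0,0,0,0,0.12]
    - [-0.01,-0.001,0,0,0,0,0.12]
    - [-0.01,-0.001,0,0,0,0,0.12]
    - [-0.01,-0.001,0,0,0,0,0.12]

```text
t: 24.9
eef_pos: [0.5975, -0.1993, 0.1007]
tool_rot: [0.0, 0.672, 0.741, 0.0]
contact_force: [1.3, 1.0, 0.0]
gripper_width: 0.121
grasp_force: 0.7
```

Call:
jog_arm:
  deltas:
    - [-0.01,-0.001,0,0,0,0,0.12]
    - [-0.006,-0.001,0,0,0,0,0.12]
    - [-0.004,0,0,0,0,0,0.12]
    - [-0.003,0,0,0,0,0,0.12]
    - [0,0,0,0,0,0,0.12]

```text
t: 25.4
eef_pos: [0.5746, -0.2015, 0.1001]
tool_rot: [-0.0, 0.672, 0.74, -0.0]
contact_force: [0.1, -0.7, -0.5]
gripper_width: 0.121
grasp_force: 0.0
```

Run:
```python
from h import *
bot,o=state()
```

```text
t 25.4 pos [ 0.5746 -0.2015  0.1001] loc [-0.0091 -0.1261] toolyaw err -0.0014 zaxis [-0.001 -0.    -1.   ] F [ 0.1 -0.7 -0.5] w 0.121 tip 0.022 q [ 0.57  0.59 -0.45  1.81  0.34  0.82  0.04]
```

Call:
jog_arm:
  deltas:
    - [-0.002,0,0,0,0,0,0.12]
    - [-0.002,0,0,0,0,0,0.12]
    - [0,0,0,0,0,0,0.12]

```text
t: 25.7
eef_pos: [0.5727, -0.2011, 0.1005]
tool_rot: [0.001, 0.672, 0.741, 0.001]
contact_force: [5.7, -1.5, -4.0]
gripper_width: 0.115
grasp_force: 2.6
```

Call:
jog_arm:
  deltas:
    - [-0.002,0,0,0,0,0,0.12]
    - [0,0,0,0,0,0,0.12]

```text
t: 25.9
eef_pos: [0.5725, -0.201, 0.1009]
tool_rot: [0.003, 0.672, 0.741, 0.003]
contact_force: [9.5, -0.9, -6.4]
gripper_width: 0.122
grasp_force: 4.8
```

Hard stop felt, and the travel matches 90 mm. Back off and lift clear.

Call:
jog_arm:
  deltas:
    - [0.008,0.001,0,0,0,0,0.12]
    - [0.006,0,0,0,0,0,0.12]
    - [0,0,0.03,0,0,0,0.12]
    - [0,0,0.04,0,0,0,0.12]
    - [0,0,0.04,0,0,0,0.12]
    - [0,0,0.04,0,0,0,0.12]
    - [0,0,0,0,0,0,0.12]
    - [0,0,0,0,0,0,0.12]
    - [0,0,0,0,0,0,0.12]

```text
t: 26.8
eef_pos: [0.5822, -0.2001, 0.2488]
tool_rot: [-0.001, 0.672, 0.741, -0.001]
contact_force: [-0.9, 0.5, -0.6]
gripper_width: 0.122
grasp_force: 0.0
```

Run:
```python
from h import *
bot,o=state()
a=bot.read_camera("side")["img"][180:300,300:430];b=bot.read_camera("scene")["img"][190:310,180:310]
cv2.imwrite('pics/p6.png',cv2.resize(np.hstack([a,b]),None,fx=3,fy=3,interpolation=2)[:,:,::-1])
```

```text
t 26.8 pos [ 0.5822 -0.2001  0.2488] loc [-0.0014 -0.1255] toolyaw err -0.0009 zaxis [-0.003  0.001 -1.   ] F [-0.9  0.5 -0.6] w 0.122 tip 0.022 q [ 0.61  0.43 -0.51  1.68  0.23  1.09  0.13]
```

View pics/p6.png

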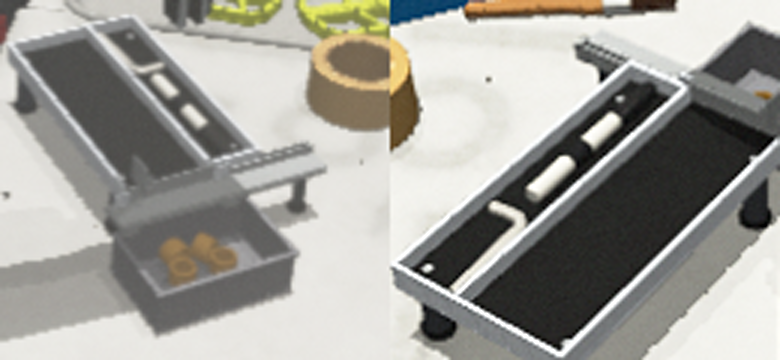

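The gate is shut with its tab at (140,165), the bin holds all four bushes and the tools are in place, so I'm handing in.

```bash
python3 -c "
from station import bot
print(bot.hand_in())"
```

```text
the job is handed in; nothing more can be done
None
```

The job is handed in at about 27 s: all four bushes were swept into the bin, the gate was pushed fully open and then fully shut (the hard stop felt at each end), and the hex key and marker still lie in the tool bay.

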